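# Carry a sample can to the bench scale by its wire bail

## Robot

A 6-joint arm with a two-finger parallel gripper is mounted at the origin on a cart in front of the work surface, level with it; the furniture and walls round the work are solid. World frame = base frame: x ahead of the robot, y to its left, z up, the work surface at z = 0. Lengths are in m, angles in rad, forces in N, time in s.
With the tool pointing down it reaches from about 0.35 to 0.975 m from the base axis. Payload 17.4 kg.
Tool frame: the origin (TCP) lies midway between the tips of the shut fingers; the grasp point (between the pads) lies 19 mm behind it; z points along the fingers, y is the direction in which the jaws open and shut (so a half turn about z gives the same grasp; the last joint's range is limited). The gripper opens to 85 mm and grips with 20 to 120 N. Pads are 22 mm wide; open, the fingers measure 114 mm over their backs; the gripper's body (76 mm by 85 mm) begins 54 mm behind the grasp point. The pads swing forward as they close: fully open they stand 13 mm farther back than shut.
Start: joints at [-1.215, 0.116, 1.442, -0, 1.584, -0.038], TCP at [0.259, -0.623, 0.231] pointing down, gripper open.
Joint ranges: [-2.83, 2.83], [-0.83, 2.19], [0.07, 2.5], [-1.14, 4.28], [0.01, 3], [-2.97, 2.97]. Speed limits (rad/s): [1.89, 1.89, 2.22, 3.14, 3.14, 3.14].

## Interface

Orientations are given as a rotation vector (axis times angle).
In Python, from cell import manip gives the robot as it stands.
- The arm moves only by the shell command python3 -m crank 'ROWS' [FORCE]. ROWS is JSON, a list of rows, each an object of numbers: "x", "y", "z": the shift along the tool's x, y, z in cm; "wx", "wy", "wz": the turn, a rotation vector about the tool's x, y, z in degrees; "hand": the gripper's target within -1 to 1 (fully open at 1, half-way at 0, shut at -1). In form: [{"x": .., "y": .., "z": .., "wx": .., "wy": .., "wz": .., "hand": ..}, ...]. A call has 1 to 20 rows; each row shifts and turns the commanded pose from where the row before left it, along the tool's axes as they then stand; what a row does not reach is not made up. A row lasts 1/12 s, in which the tool goes at most 41.7 mm and 7.16 degrees, less where a joint would pass 70% of its speed; a pose out of reach is approached as far as the arm can. A call with a gripper value outside its range is refused whole. The fingers move at their own pace and stop on an object; FORCE is the grip in N (left out, the last holds). Time passes only in rows, so rows that do not move let the fingers close. It gives the time, the measured TCP pose, the force and the opening at its end, in the units of the state.
- manip.read_state(): the state, without advancing time (a new reading comes with each control period).
- manip.snapshot(name): name is "side" or "top"; returns a dict with "pixels" (400x640x3 uint8, red, green, blue), "fx", "fy", "cx", "cy" (pixels), "dist" ([k1, k2, p1, p2, k3] as OpenCV has them; the pictures are not rectified), "extrinsics" (4x4, takes a point from camera to world coordinates). Camera axes: x right, y up, looking along -z (the intrinsics and any distortion apply to the point x, -y, -z); pixel columns grow to the right and rows downward; lengths in m; the calibration is good to about 2 mm. A picture is of the moment at which its call begins. There is no depth.
- manip.sign_off(): hands the job in, once; it reports no verdict.
Trained networks look in a picture, given as the dict that the camera call returned (one of the last four; its "shot" number tells which), for a name from the list of things; names that differ only in an ending like _2 or _b are one class to them, and where a whole thing is asked for, a point or a joint stands for the part that bears it (a point fixed in the world has none). Each returns a list of dicts, best first, with "confidence" (0 to 1); they miss things now and then, are a little off and sometimes report something else, mostly with a low value. They report only what shows in the picture. A call takes as long as a camera call.
- manip.cut_out(picture, label): "region" (400x640 bool, what is visible of it) and "extent" ([left, top, right, bottom] in pixels, round what is visible of it).
The state is a dict: "t": time; "joint_pos": joint angles; "qd": joint speeds; "effort": joint torques, N m; "ee_pos": TCP position; "tcp_rot": TCP orientation; "wrist_force": force on the tool from outside, world axes, zero at the start; "torque": the same for the moment, N m; "grip_width": finger opening in m.
Only numpy, scipy, OpenCV 4.12 (cv2) and the standard library are available. Lean on these libraries where they do the work, as an engineer would, in place of code of your own. Each camera call takes 0.05 s, during which the arm holds its last target.

## Task

Weigh the red-lidded sample can: with the can still standing on the desk, raise its folded-down wire bail upright, then lift the can by the bail and carry it, upright, to the bench scale. Set it down gently in the middle of the scale's round pan and let go; leave the blue-lidded can where it stands.

Things in the scene. Friction and masses are not known exactly. Their poses are not given: they have to be found in the camera images.
- red_can: closed metal can, 0.45 to 0.7 kg, 100 mm wide, fixed red lid 104 mm wide, 76 mm high: too wide to grip. Origin: centre of underside; z up. Ears at its +y and -y sides carry a wire bail hinged on a line along its y axis, 62 mm above the underside. The bail starts folded to the can's -x side, 10 to 25 degrees above horizontal; light friction (0.02 N m) keeps it where it is left. Hung, the can swings a few degrees.
- red_grip (a point): middle of the white grip sleeve on the red can's bail: round bar, 10 mm thick, 58 mm long, along the can's y axis, 90 mm from the hinge line. Folded: 81 to 89 mm from the can's axis, 78 to 100 mm above its underside. Upright: on the can's axis, 152 mm above the underside. Bail 118 mm wide. The sleeve turns on the wire (0.015 N m), so held fingers need not tilt. Take directions from the can.
- blue_can: the same can and bail with a blue lid, which stays where it is. Size, origin and axes as for the red can.
- scale: grey bench scale, fixed, 210 mm deep (x) by 170 mm wide (y), display and buttons on its -x side, and a flat round steel pan, 140 mm in diameter, its top 50 mm above the desk. Origin: on the desk right under the pan's centre, z up; the housing reaches from x = -130 to +80 mm.

How it is judged:
On the way, in this order (a step that is already met when the one before it is completed fails the run):
1. the red can's bail stands upright (sleeve within 30 mm of the can's own axis) while the can stands on the desk (x of red_grip in the frame of red_can between -0.03 and 0.03 m and height (world z) of red_can below 0.008 m and angle between red_can's own z axis and vertical below 0.15 rad), for 0.1 s.
2. the red can hangs from its upright bail, held at the bail, at least 20 mm clear of the desk (height (world z) of red_can above 0.02 m and distance between the grasp point and red_grip below 0.04 m and contact force between the fingers and red_can above 1 N and z of red_grip in the frame of red_can above 0.135 m), for 0.2 s.
At the end, for the whole second after the job is handed in: The red-lidded can stands upright (within about 6 degrees) and at rest on the scale's pan, its axis within 20 mm of the pan's centre, released. The bail may stay up or fold down (horizontal distance between red_can and scale below 0.02 m and z of red_can in the frame of scale between 0.045 and 0.055 m and angle between red_can's own z axis and vertical below 0.1 rad and linear speed of red_can below 0.02 m/s); the robot touches nothing.
It fails at once if the blue-lidded can is moved more than 30 mm (distance of blue_can from where it was at the start of the episode above 0.03 m).
It fails at once if the red can tips more than 35 degrees (angle between red_can's own z axis and vertical above 0.61 rad).
It fails at once if the red can is dropped or pressed hard on the scale (over 80 N) (contact force between red_can and scale above 80 N).
It also fails if it takes over 51 s, if anything falls off the work surface, if the arm or the gripper's body presses on something with over 40 N, if the wrist force passes 120 N, or if a joint passes its speed limit or range.

## Working session

There is one attempt and no reset: what is moved stays moved. The work goes in short steps, Python scripts to look and compute and a shell command to move; the robot and the scene stay as the last step left them, time stands still between calls to the robot, and variables do not carry over. Pictures are saved under pics/ and viewed, and the job is handed in when it is done.

```bash
ls; mkdir -p pics; cat > h.py <<'E'
import numpy as np, cv2
from scipy.spatial.transform import Rotation as R
from cell import manip
def K(p): return np.array([[p['fx'],0,p['cx']],[0,p['fy'],p['cy']],[0,0,1.]])
def ray(p,uv):
    d=cv2.undistortPoints(np.array([[uv]],float),K(p),np.array(p['dist'],float))[0,0]
    T=np.array(p['extrinsics']); v=T[:3,:3]@np.array([d[0],-d[1],-1.]); return T[:3,3],v
def atz(p,uv,z):
    o,v=ray(p,uv); return o+v*(z-o[2])/v[2]
def proj(p,X):
    T=np.array(p['extrinsics']); X=np.atleast_2d(X); c=(X-T[:3,3])@T[:3,:3]
    c=c*np.array([1,-1,-1]); return cv2.projectPoints(c.reshape(-1,1,3),np.zeros(3),np.zeros(3),K(p),np.array(p['dist'],float))[0].reshape(-1,2)
def tri(p1,a,p2,b):
    o1,v1=ray(p1,a);o2,v2=ray(p2,b);v1/=np.linalg.norm(v1);v2/=np.linalg.norm(v2)
    s=np.linalg.lstsq(np.c_[v1,-v2],o2-o1,rcond=None)[0];A=o1+s[0]*v1;B=o2+s[1]*v2
    return (A+B)/2,np.linalg.norm(A-B)
def save(p,n): cv2.imwrite('pics/%s.png'%n,p['pixels'][:,:,::-1])
E
python3 - <<'E'
from h import *
np.set_printoptions(precision=4,suppress=True)
s=manip.read_state();print({k:np.round(v,3) for k,v in s.items()})
for c in('side','top'):
    p=manip.snapshot(c);save(p,c+'0');print(c,np.array(p['extrinsics'])[:3],p['fx'],p['dist'])
    for l in('red_can','red_grip','blue_can','scale'):
        for d in manip.cut_out(p,l)[:2]:
            m=d['region'];ys,xs=np.nonzero(m);print(l,round(d['confidence'],2),d['extent'],m.sum(),xs.mean().round(1),ys.mean().round(1))
E
```

```text
pics
{'t': np.float64(0.0), 'joint_pos': array([-1.215,  0.116,  1.442, -0.   ,  1.584, -0.038]), 'qd': array([-0.001,  0.   ,  0.001, -0.   , -0.001,  0.   ]), 'effort': array([ -0.009, -73.2  , -63.249,  -0.   ,   0.006,  -0.   ]), 'ee_pos': array([ 0.259, -0.623,  0.231]), 'tcp_rot': array([-3.08 , -0.614,  0.   ]), 'wrist_force': array([-0.454, -0.309, -0.109]), 'torque': array([-0.029, -0.063, -0.031]), 'grip_width': np.float64(0.086)}
side [[ 0.9985 -0.0359  0.0418  0.5461]
 [ 0.0551  0.6292 -0.7753 -0.8089]
 [ 0.0016  0.7764  0.6302  0.7018]] 416.26595053898467 [-0.1035  0.      0.      0.      0.    ]
red_can 0.89 [328.2, 125.7, 377.8, 170.8] 1243 357.5 150.7
red_grip 0.44 [329.2, 126.6, 347.8, 149.8] 60 332.8 133.6
blue_can 0.62 [248.8, 272.6, 368.5, 366.1] 8523 306.8 319.7
blue_can 0.55 [323.7, 188.9, 381.4, 238.1] 1906 360.2 212.4
scale 0.69 [251.1, 275.1, 370.4, 366.5] 8327 306.7 319.8
top [[ 0.0163  0.9955 -0.0933  0.4079]
 [-0.9995  0.0136 -0.0293 -0.0415]
 [-0.0279  0.0938  0.9952  1.1623]] 420.47970536585 [-0.0545  0.      0.      0.      0.    ]
red_can 0.73 [195.4, 149.2, 243.1, 197.8] 1382 218.7 169.1
red_grip 0.68 [197.2, 192.4, 212.7, 196.5] 67 206.5 196.3
blue_can 0.62 [305.7, 144.8, 347.5, 198.7] 1418 325.2 168.8
scale 0.97 [398.6, 164.6, 475.0, 254.3] 4974 434.6 210.7
```

View pics/side0.png

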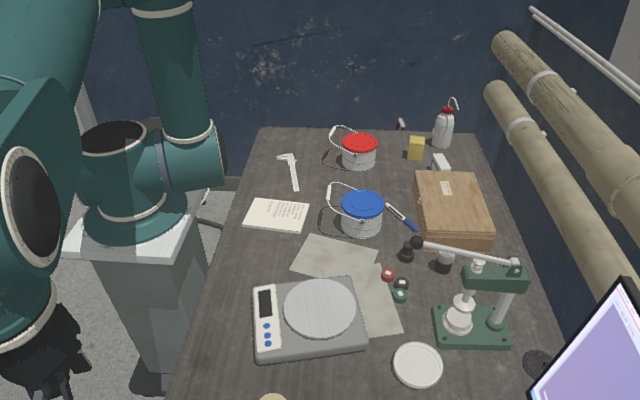

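View pics/top0.png

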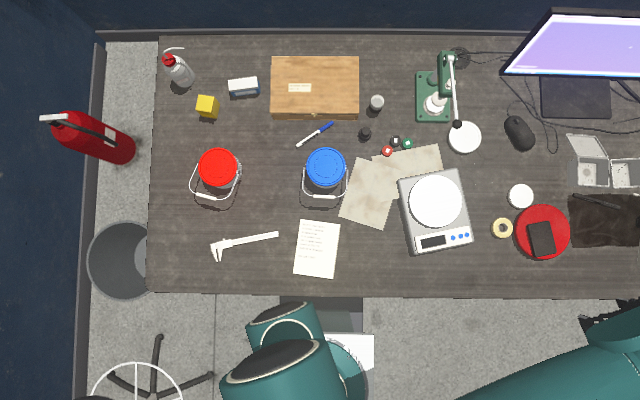

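```bash
python3 - <<'E'
import cv2
a=cv2.imread('pics/side0.png');b=cv2.imread('pics/top0.png')
cv2.imwrite('pics/z1.png',cv2.resize(a[100:180,300:420],None,fx=6,fy=6,interpolation=3))
cv2.imwrite('pics/z2.png',cv2.resize(b[135:215,180:270],None,fx=7,fy=7,interpolation=3))
cv2.imwrite('pics/z3.png',cv2.resize(b[150:270,385:490],None,fx=5,fy=5,interpolation=3))
E
```

```text
(no output)
```

View pics/z1.png

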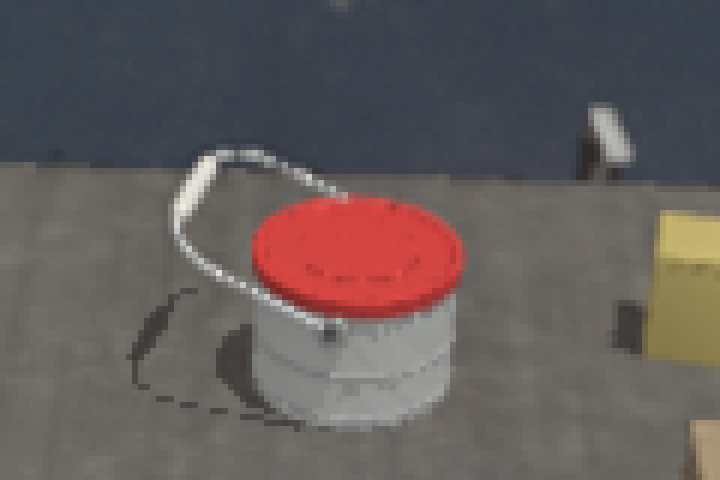

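View pics/z2.png

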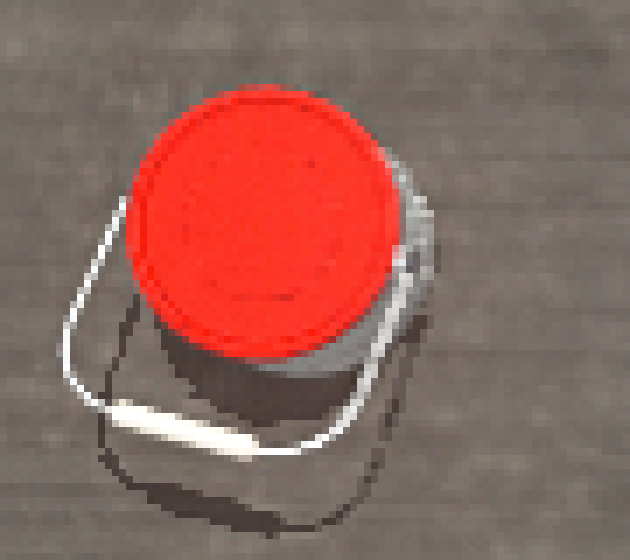

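View pics/z3.png

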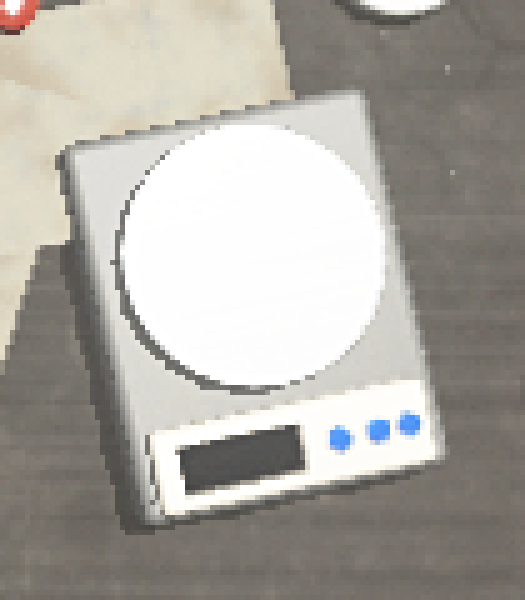

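Top view: the red lid is at about (218,167), with its sleeve running from (195.7,193.3) to (216.9,198.9). The blue can is at (325,167) and the pan at (435,201). In the side view the red sleeve runs from (335,126.7) to (330,135.8). Next I'll fit positions.

```bash
python3 - <<'E'
from h import *
np.set_printoptions(precision=4,suppress=True)
P={c:manip.snapshot(c) for c in('side','top')}
# color segmentation lids
def ell(p,mask,box):
    m=np.zeros_like(mask);x0,y0,x1,y1=box;m[y0:y1,x0:x1]=mask[y0:y1,x0:x1]
    n,l,st,c=cv2.connectedComponentsWithStats(m.astype(np.uint8));k=1+np.argmax(st[1:,4])
    ct=max(cv2.findContours((l==k).astype(np.uint8),0,1)[0],key=len);return ct[:,0,:].astype(float)
from scipy.optimize import least_squares
def circfit(p,ct,z,r):
    X=np.array([atz(p,u,z)[:2] for u in ct])
    h=cv2.convexHull(X.astype(np.float32))[:,0]
    f=least_squares(lambda q:np.hypot(*(X-q[:2]).T)-q[2],[*X.mean(0),r],loss='soft_l1',f_scale=.002);return f.x,len(ct)
B={'side':dict(red=(335,125,385,165),blue=(335,185,390,222)),'top':dict(red=(190,140,245,192),blue=(300,140,352,192))}
for c,p in P.items():
    im=p['pixels'].astype(int);r,g,b=im[...,0],im[...,1],im[...,2]
    red=(r>150)&(g<90);blue=(b>130)&(r<90)
    print(c,'red',circfit(p,ell(p,red,B[c]['red']),.076,.052),'blue',circfit(p,ell(p,blue,B[c]['blue']),.076,.052))
t,s=P['top'],P['side']
ct=ell(t,(t['pixels'].min(2)>245),(400,165,470,235));print('pan top',circfit(t,ct,.05,.07))
for z in (.085,.09): pass
for n,a,b in(('E+',(195.7,193.3),(335,126.7)),('E-',(216.9,198.9),(330,135.8)),('mid',(206.3,196.1),(332.5,131.2))):
    print(n,tri(t,a,s,b), atz(t,a,.09))
# scale edges from zoom: left edge, corners
for u in((65,150),(360,92),(440,455),(140,525)):
    print(atz(t,(385+u[0]/5,150+u[1]/5),.03))
print(manip.read_state()['t'])
E
```

```text
side red (array([0.5942, 0.2611, 0.052 ]), 82) blue (array([ 0.5978, -0.0254,  0.0516]), 103)
top red (array([0.5944, 0.2639, 0.0513]), 109) blue (array([ 0.5981, -0.0226,  0.0508]), 111)
pan top (array([ 0.5139, -0.3147,  0.068 ]), 147)
E+ (array([0.52  , 0.3113, 0.0954]), np.float64(0.0003268519020556392)) [0.5204 0.3131 0.09  ]
E- (array([0.5067, 0.2552, 0.0954]), np.float64(0.001414206107780047)) [0.5065 0.2566 0.09  ]
mid (array([0.5133, 0.2832, 0.0953]), np.float64(0.0007475236457308667)) [0.5134 0.2848 0.09  ]
[ 0.5702 -0.2192  0.03  ]
[ 0.6042 -0.3797  0.03  ]
[ 0.4083 -0.4199  0.03  ]
[ 0.369  -0.2592  0.03  ]
0.6
```

```bash
cat > to.py <<'E'
import sys
from h import *
# target: x y z [yaw of tool y axis deg] -> shift in tool axes cm
a=list(map(float,sys.argv[1:]));s=manip.read_state();M=R.from_rotvec(s['tcp_rot']).as_matrix()
np.set_printoptions(precision=3,suppress=True)
d=M.T@(np.array(a[:3])-s['ee_pos'])*100
print('t',s['t'],'pos',s['ee_pos'],'yaw_y',np.degrees(np.arctan2(M[1,1],M[0,1])),'tilt',M[:,2],'w',s['grip_width'],'F',s['wrist_force'],'q',s['joint_pos'])
print('shift cm',d,'norm',np.linalg.norm(d))
if len(a)>3:
    y=np.radians(a[3]);T=np.array([[np.sin(y),np.cos(y),0],[-np.cos(y),np.sin(y),0],[0,0,-1.]]).T
    T=np.c_[[np.sin(y),-np.cos(y),0],[np.cos(y),np.sin(y),0],[0,0,-1.]]
    print('turn deg',np.degrees(R.from_matrix(M.T@T).as_rotvec()))
E
python3 to.py .513 .283 .22 -13.8
```

```text
t 0.6 pos [ 0.259 -0.623  0.231] yaw_y -67.43540772499999 tilt [ 0. -0. -1.] w 0.08550297600681801 F [-0.167  0.422  0.176] q [-1.215  0.116  1.442 -0.     1.584 -0.038]
shift cm [ 58.234 -73.949   1.13 ] norm 94.13307984630117Traceback (most recent call last):
  File "to.py", line 12, in <module>
    print('turn deg',np.degrees(R.from_matrix(M.T@T).as_rotvec()))
                                ~~~~~~~~~~~~~^^^^^^^
  File "scipy/spatial/transform/_rotation.pyx", line 1143, in scipy.spatial.transform._rotation.Rotation.from_matrix
ValueError: Non-positive determinant (left-handed or null coordinate frame) in rotation matrix 0: [[-0.593  0.805  0.   ]
 [ 0.805  0.593 -0.   ]
 [ 0.     0.     1.   ]].
```

```bash
sed -i '/T=np.array/d; s/\[np.sin(y),-np.cos(y),0\]/[-np.sin(y),np.cos(y),0]/' to.py
python3 -m crank '[{"x":2.2,"y":-2.8},{"x":2.2,"y":-2.8},{"x":2.2,"y":-2.8},{"x":2.2,"y":-2.8},{"x":2.2,"y":-2.8},{"x":2.2,"y":-2.8},{"x":2.2,"y":-2.8},{"x":2.2,"y":-2.8},{"x":2.2,"y":-2.8},{"x":2.2,"y":-2.8},{"x":2.2,"y":-2.8},{"x":2.2,"y":-2.8},{"x":2.2,"y":-2.8},{"x":2.2,"y":-2.8}]' 40
python3 to.py .513 .283 .22 -13.8
```

```text
t 0.6 pos [ 0.259 -0.623  0.231] yaw_y -67.43540772499999 tilt [ 0. -0. -1.] w 0.08550297600681801 F [-0.167  0.422  0.176] q [-1.215  0.116  1.442 -0.     1.584 -0.038]
shift cm [ 58.234 -73.949   1.13 ] norm 94.13307984630117invalid input
Traceback (most recent call last):
  File "to.py", line 10, in <module>
    T=np.c_[[-np.sin(y),np.cos(y),0],[np.cos(y),np.sin(y),0],[0,0,-1.]]
                     ^
NameError: name 'y' is not defined
```

```bash
sed -i 's/^    T=np.c_/    y=np.radians(a[3]);T=np.c_/' to.py
python3 -m crank '[{"x":2.2,"y":-2.8,"z":0,"wx":0,"wy":0,"wz":0,"hand":1},{"x":2.2,"y":-2.8,"z":0,"wx":0,"wy":0,"wz":0,"hand":1},{"x":2.2,"y":-2.8,"z":0,"wx":0,"wy":0,"wz":0,"hand":1},{"x":2.2,"y":-2.8,"z":0,"wx":0,"wy":0,"wz":0,"hand":1},{"x":2.2,"y":-2.8,"z":0,"wx":0,"wy":0,"wz":0,"hand":1},{"x":2.2,"y":-2.8,"z":0,"wx":0,"wy":0,"wz":0,"hand":1},{"x":2.2,"y":-2.8,"z":0,"wx":0,"wy":0,"wz":0,"hand":1},{"x":2.2,"y":-2.8,"z":0,"wx":0,"wy":0,"wz":0,"hand":1},{"x":2.2,"y":-2.8,"z":0,"wx":0,"wy":0,"wz":0,"hand":1},{"x":2.2,"y":-2.8,"z":0,"wx":0,"wy":0,"wz":0,"hand":1},{"x":2.2,"y":-2.8,"z":0,"wx":0,"wy":0,"wz":0,"hand":1},{"x":2.2,"y":-2.8,"z":0,"wx":0,"wy":0,"wz":0,"hand":1}]' 40
python3 to.py .513 .283 .22 -13.8
```

```text
t: 1.6
ee_pos: [0.3738, -0.2102, 0.2316]
tcp_rot: [3.08, 0.614, 0.001]
wrist_force: [2.1, -0.5, 0.4]
grip_width: 0.0855
t 1.6 pos [ 0.374 -0.21   0.232] yaw_y -67.45708107262179 tilt [ 0.001 -0.    -1.   ] w 0.08551390439407132 F [ 2.11  -0.485  0.435] q [-0.572 -0.443  1.934  0.     1.65   0.606]
shift cm [ 31.759 -40.213   1.145] norm 51.25443558064906
turn deg [  0.046  -0.008 -53.657]
```

```bash

python3 -m crank '[{"x":2.2,"y":-2.8,"z":0,"wx":0,"wy":0,"wz":0,"hand":1},{"x":2.2,"y":-2.8,"z":0,"wx":0,"wy":0,"wz":0,"hand":1},{"x":2.2,"y":-2.8,"z":0,"wx":0,"wy":0,"wz":0,"hand":1},{"x":2.2,"y":-2.8,"z":0,"wx":0,"wy":0,"wz":0,"hand":1},{"x":2.2,"y":-2.8,"z":0,"wx":0,"wy":0,"wz":0,"hand":1},{"x":2.2,"y":-2.8,"z":0,"wx":0,"wy":0,"wz":0,"hand":1},{"x":2.2,"y":-2.8,"z":0,"wx":0,"wy":0,"wz":0,"hand":1},{"x":2.2,"y":-2.8,"z":0,"wx":0,"wy":0,"wz":0,"hand":1},{"x":2.2,"y":-2.8,"z":0,"wx":0,"wy":0,"wz":0,"hand":1},{"x":2.2,"y":-2.8,"z":0,"wx":0,"wy":0,"wz":0,"hand":1},{"x":2.2,"y":-2.8,"z":0,"wx":0,"wy":0,"wz":0,"hand":1},{"x":2.2,"y":-2.8,"z":0,"wx":0,"wy":0,"wz":0,"hand":1},{"x":2.2,"y":-2.8,"z":0,"wx":0,"wy":0,"wz":0,"hand":1}]'
python3 -m crank '[{"x":0,"y":0,"z":0,"wx":0,"wy":0,"wz":-6.7,"hand":-0.1},{"x":0,"y":0,"z":0,"wx":0,"wy":0,"wz":-6.7,"hand":-0.1},{"x":0,"y":0,"z":0,"wx":0,"wy":0,"wz":-6.7,"hand":-0.1},{"x":0,"y":0,"z":0,"wx":0,"wy":0,"wz":-6.7,"hand":-0.1},{"x":0,"y":0,"z":0,"wx":0,"wy":0,"wz":-6.7,"hand":-0.1},{"x":0,"y":0,"z":0,"wx":0,"wy":0,"wz":-6.7,"hand":-0.1},{"x":0,"y":0,"z":0,"wx":0,"wy":0,"wz":-6.7,"hand":-0.1},{"x":0,"y":0,"z":0,"wx":0,"wy":0,"wz":-6.7,"hand":-0.1},{"x":0,"y":0,"z":0,"wx":0,"wy":0,"wz":0,"hand":-0.1},{"x":0,"y":0,"z":0,"wx":0,"wy":0,"wz":0,"hand":-0.1}]'
python3 to.py .513 .283 .08 -13.8
```

```text
t: 2.68
ee_pos: [0.4984, 0.2361, 0.2315]
tcp_rot: [-3.081, -0.615, -0.001]
wrist_force: [0.6, -0.5, 1.2]
grip_width: 0.0856
t: 3.52
ee_pos: [0.4983, 0.2341, 0.2314]
tcp_rot: [-2.476, -1.933, -0.0]
wrist_force: [-0.0, 0.0, 0.6]
grip_width: 0.0385
t 3.5167 pos [0.498 0.234 0.231] yaw_y -14.04933858429784 tilt [ 0.  0. -1.] w 0.038516218540892905 F [-0.047  0.037  0.552] q [ 0.393 -0.157  1.71   0.     1.588  0.638]
shift cm [ 5.098  0.241 15.137] norm 15.973927707694
turn deg [ 0.002 -0.005 -0.249]
```

```bash

python3 -m crank '[{"x":2.55,"y":0.1,"z":0,"wx":0,"wy":0,"wz":0,"hand":-0.1},{"x":2.55,"y":0.1,"z":0,"wx":0,"wy":0,"wz":0,"hand":-0.1},{"x":0,"y":0,"z":3,"wx":0,"wy":0,"wz":0,"hand":-0.1},{"x":0,"y":0,"z":3,"wx":0,"wy":0,"wz":0,"hand":-0.1},{"x":0,"y":0,"z":2,"wx":0,"wy":0,"wz":0,"hand":-0.1},{"x":0,"y":0,"z":1,"wx":0,"wy":0,"wz":0,"hand":-0.1},{"x":0,"y":0,"z":0,"wx":0,"wy":0,"wz":0,"hand":-0.1}]'
python3 to.py .513 .283 .082 -13.8
python3 - <<'E'
from h import *
s=manip.snapshot('side');t=manip.snapshot('top')
a=cv2.resize(s['pixels'][70:180,290:410],None,fx=5,fy=5,interpolation=3);b=cv2.resize(t['pixels'][130:220,170:270],None,fx=6,fy=6,interpolation=3)
cv2.imwrite('pics/a1.png',a[...,::-1]);cv2.imwrite('pics/b1.png',b[...,::-1])
E
```

```text
t: 4.1
ee_pos: [0.5117, 0.2828, 0.1391]
tcp_rot: [-2.475, -1.934, 0.005]
wrist_force: [0.1, 0.1, 0.5]
grip_width: 0.039
t 4.1 pos [0.512 0.283 0.139] yaw_y -13.998297762099096 tilt [-0.003 -0.001 -1.   ] w 0.03900207847940841 F [0.131 0.097 0.532] q [ 0.461 -0.038  1.751  0.     1.432  0.706]
shift cm [0.066 0.138 5.709] norm 5.711022153472715
turn deg [-0.144  0.121 -0.198]
```

View pics/a1.png

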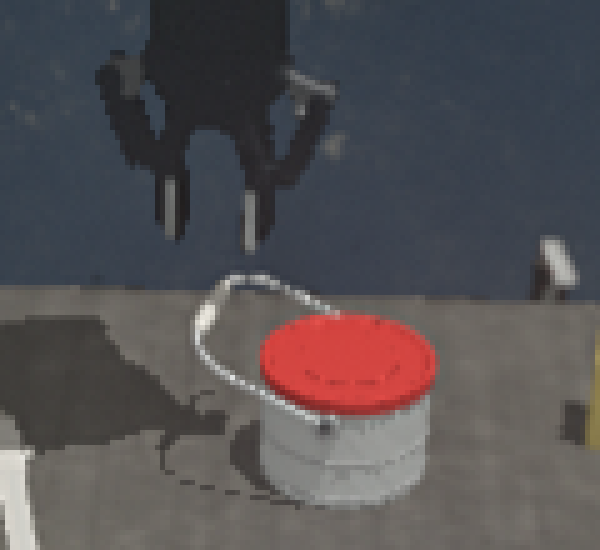

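View pics/b1.png

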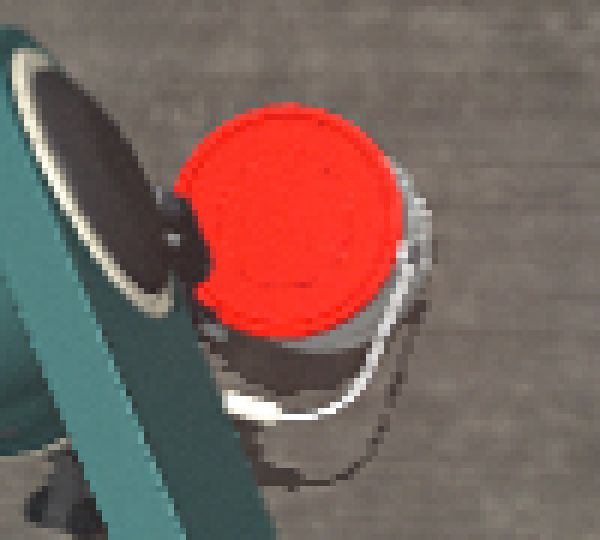

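The side view shows the open fingertips at zoom (173,240) and (250,250), straddling the sleeve at (207,310). I'll descend and close.

```bash

python3 -m crank '[{"x":0.05,"y":0.1,"z":1.5,"wx":0,"wy":0,"wz":0,"hand":-0.1},{"x":0,"y":0,"z":1.5,"wx":0,"wy":0,"wz":0,"hand":-0.1},{"x":0,"y":0,"z":1.5,"wx":0,"wy":0,"wz":0,"hand":-0.1},{"x":0,"y":0,"z":1.2,"wx":0,"wy":0,"wz":0,"hand":-0.1},{"x":0,"y":0,"z":0,"wx":0,"wy":0,"wz":0,"hand":-0.1},{"x":0,"y":0,"z":0,"wx":0,"wy":0,"wz":0,"hand":-0.1}]'
python3 to.py .513 .283 .082 -13.8
python3 - <<'E'
from h import *
s=manip.snapshot('side')
a=cv2.resize(s['pixels'][70:180,290:410],None,fx=5,fy=5,interpolation=3)
cv2.imwrite('pics/a2.png',a[...,::-1])
E
```

```text
t: 4.7
ee_pos: [0.5138, 0.2835, 0.0851]
tcp_rot: [2.473, 1.937, 0.001]
wrist_force: [0.6, 0.6, 0.3]
grip_width: 0.0385
t 4.7 pos [0.514 0.283 0.085] yaw_y -13.86934497926178 tilt [ 0.  0. -1.] w 0.0384804967955667 F [0.624 0.554 0.323] q [0.461 0.003 1.801 0.    1.337 0.703]
shift cm [-0.065 -0.067  0.31 ] norm 0.3234321635209626
turn deg [ 0.016 -0.015 -0.069]
```

View pics/a2.png

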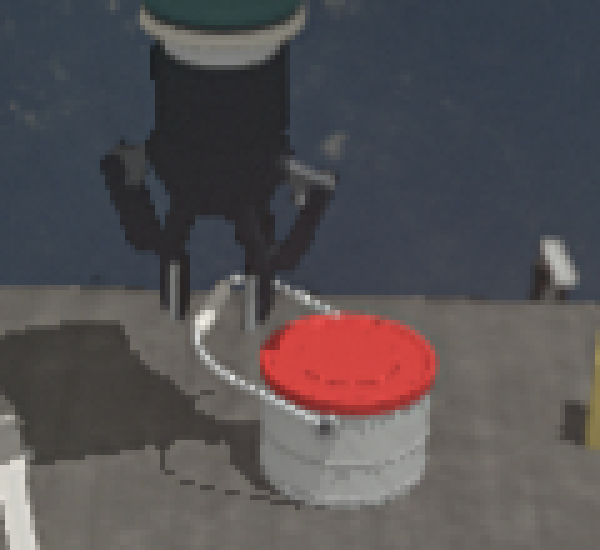

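The fingers now stand either side of the sleeve. Lower 3 mm and close.

```bash

python3 -m crank '[{"x":0,"y":0,"z":0.3,"wx":0,"wy":0,"wz":0,"hand":-1},{"x":0,"y":0,"z":0,"wx":0,"wy":0,"wz":0,"hand":-1},{"x":0,"y":0,"z":0,"wx":0,"wy":0,"wz":0,"hand":-1},{"x":0,"y":0,"z":0,"wx":0,"wy":0,"wz":0,"hand":-1},{"x":0,"y":0,"z":0,"wx":0,"wy":0,"wz":0,"hand":-1},{"x":0,"y":0,"z":0,"wx":0,"wy":0,"wz":0,"hand":-1},{"x":0,"y":0,"z":0,"wx":0,"wy":0,"wz":0,"hand":-1}]' 50
python3 to.py .513 .283 .082 -13.8
python3 - <<'E'
from h import *
s=manip.snapshot('side')
a=cv2.resize(s['pixels'][70:180,290:410],None,fx=5,fy=5,interpolation=3)
cv2.imwrite('pics/a3.png',a[...,::-1])
E
```

```text
t: 5.33
ee_pos: [0.5135, 0.2835, 0.0814]
tcp_rot: [-2.473, -1.938, -0.0]
wrist_force: [-2.5, 1.6, 0.9]
grip_width: 0.0077
t 5.3333 pos [0.513 0.283 0.081] yaw_y -13.832721110125688 tilt [-0.  0. -1.] w 0.007713268911279154 F [-2.515  1.584  0.922] q [0.461 0.006 1.804 0.    1.331 0.702]
shift cm [-0.059 -0.037 -0.059] norm 0.09137466598109348
turn deg [-0.003 -0.008 -0.033]
```

View pics/a3.png

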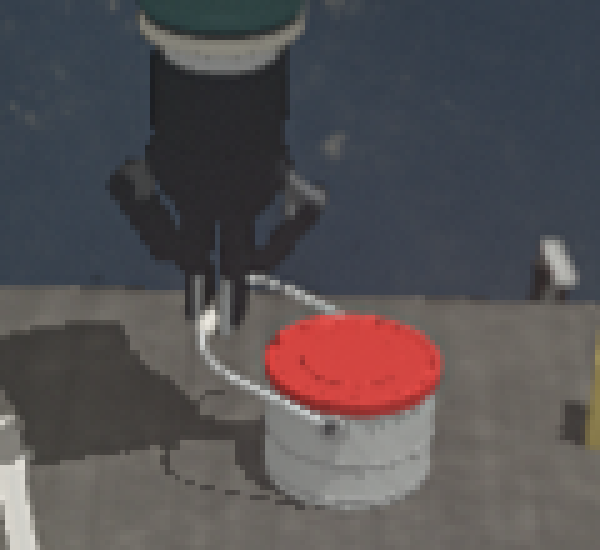

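Sleeve gripped, with the reported width at 7.7 mm. Now I'll swing it along the 90 mm arc, first half.

```bash

python3 -m crank '[{"x":0,"y":0.45,"z":-0.97,"wx":0,"wy":0,"wz":0,"hand":-1},{"x":0,"y":0.57,"z":-0.91,"wx":0,"wy":0,"wz":0,"hand":-1},{"x":0,"y":0.67,"z":-0.84,"wx":0,"wy":0,"wz":0,"hand":-1},{"x":0,"y":0.77,"z":-0.75,"wx":0,"wy":0,"wz":0,"hand":-1},{"x":0,"y":0.85,"z":-0.66,"wx":0,"wy":0,"wz":0,"hand":-1},{"x":0,"y":0,"z":0,"wx":0,"wy":0,"wz":0,"hand":-1}]'
python3 to.py .513 .283 .082 -13.8
python3 - <<'E'
from h import *
s=manip.snapshot('side')
a=cv2.resize(s['pixels'][70:180,290:410],None,fx=5,fy=5,interpolation=3)
cv2.imwrite('pics/a4.png',a[...,::-1])
E
```

```text
t: 5.88
ee_pos: [0.548, 0.2751, 0.1253]
tcp_rot: [2.473, 1.936, 0.004]
wrist_force: [-7.6, -0.6, 10.6]
grip_width: 0.0081
t 5.8833 pos [0.548 0.275 0.125] yaw_y -13.883835045821314 tilt [ 0.003  0.001 -1.   ] w 0.0081292195543107 F [-7.602 -0.633 10.582] q [ 0.424  0.029  1.707 -0.     1.403  0.666]
shift cm [-0.082 -3.597  4.321] norm 5.622322873667738
turn deg [ 0.155 -0.086 -0.084]
```

View pics/a4.png

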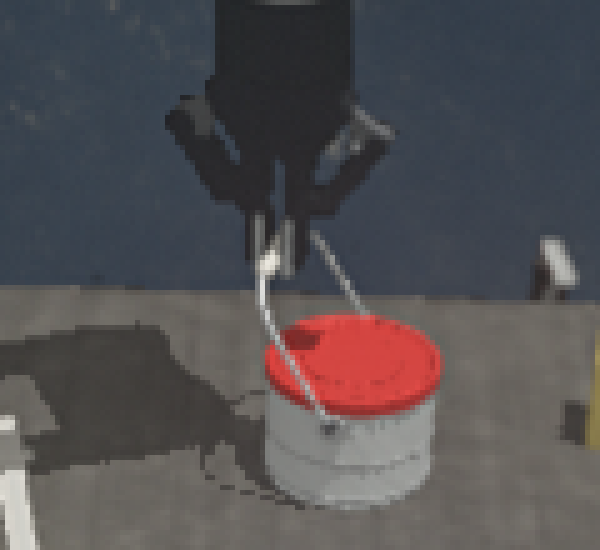

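```bash

python3 -m crank '[{"x":0,"y":-0.1,"z":-0.2,"wx":0,"wy":0,"wz":0,"hand":-1},{"x":0,"y":0.92,"z":-0.55,"wx":0,"wy":0,"wz":0,"hand":-1},{"x":0,"y":0.98,"z":-0.44,"wx":0,"wy":0,"wz":0,"hand":-1},{"x":0,"y":1.03,"z":-0.32,"wx":0,"wy":0,"wz":0,"hand":-1},{"x":0,"y":0,"z":0,"wx":0,"wy":0,"wz":0,"hand":-1},{"x":0,"y":0,"z":0,"wx":0,"wy":0,"wz":0,"hand":-1}]'
python3 to.py .594 .2625 .1385 -13.8
python3 - <<'E'
from h import *
np.set_printoptions(precision=4,suppress=True)
s=manip.snapshot('side');t=manip.snapshot('top')
a=cv2.resize(s['pixels'][50:180,290:410],None,fx=4,fy=4,interpolation=3);b=cv2.resize(t['pixels'][130:220,170:270],None,fx=4,fy=4,interpolation=3)
o=np.zeros((520,900,3),np.uint8);o[:,:480]=a;o[:360,490:890]=b
cv2.imwrite('pics/a5.png',o[...,::-1])
E
```

```text
t: 6.43
ee_pos: [0.5741, 0.2684, 0.1382]
tcp_rot: [2.473, 1.936, 0.001]
wrist_force: [-0.5, -1.4, 4.8]
grip_width: 0.0076
t 6.4333 pos [0.574 0.268 0.138] yaw_y -13.883633870527191 tilt [ 0.001  0.    -1.   ] w 0.007648830236737658 F [-0.522 -1.41   4.796] q [ 0.397  0.067  1.646 -0.     1.428  0.64 ]
shift cm [-0.1    2.072 -0.033] norm 2.0747818873606168
turn deg [ 0.033 -0.016 -0.084]
```

View pics/a5.png

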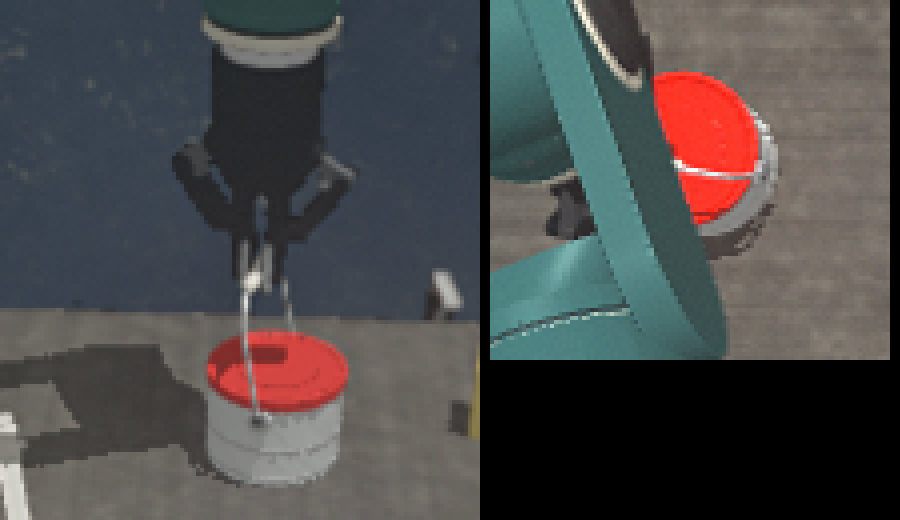

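The bail is at about 70°, held between the fingertips. Next is the last part of the arc, with a dwell.

```bash

python3 -m crank '[{"x":0,"y":0.8,"z":-0.2,"wx":0,"wy":0,"wz":0,"hand":-1},{"x":0,"y":0.8,"z":-0.1,"wx":0,"wy":0,"wz":0,"hand":-1},{"x":0,"y":0.5,"z":0,"wx":0,"wy":0,"wz":0,"hand":-1},{"x":0,"y":0,"z":0,"wx":0,"wy":0,"wz":0,"hand":-1},{"x":0,"y":0,"z":0,"wx":0,"wy":0,"wz":0,"hand":-1},{"x":0,"y":0,"z":0,"wx":0,"wy":0,"wz":0,"hand":-1},{"x":0,"y":0,"z":0,"wx":0,"wy":0,"wz":0,"hand":-1}]'
python3 to.py .594 .2625 .1385 -13.8
python3 - <<'E'
from h import *
np.set_printoptions(precision=4,suppress=True)
s=manip.snapshot('side')
a=cv2.resize(s['pixels'][50:180,290:410],None,fx=4,fy=4,interpolation=3)
cv2.imwrite('pics/a6.png',a[...,::-1])
E
```

```text
t: 7.12
ee_pos: [0.5933, 0.2637, 0.1403]
tcp_rot: [-2.473, -1.938, 0.001]
wrist_force: [0.0, -0.8, -5.0]
grip_width: 0.0077
t 7.1167 pos [0.593 0.264 0.14 ] yaw_y -13.833706062957875 tilt [-0.001 -0.    -1.   ] w 0.007745691287316868 F [ 0.03  -0.848 -5.028] q [0.379 0.099 1.608 0.    1.435 0.62 ]
shift cm [-0.097  0.1    0.183] norm 0.2303146751509603
turn deg [-0.029  0.02  -0.034]
```

View pics/a6.png

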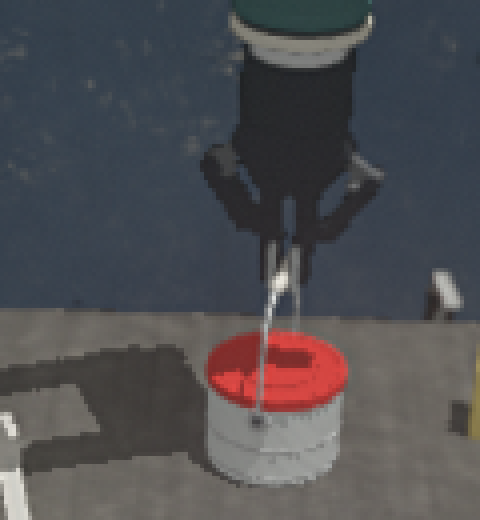

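```bash

python3 -m crank '[{"x":0,"y":0,"z":0.1,"wx":0,"wy":0,"wz":0,"hand":-1},{"x":0,"y":0,"z":0,"wx":0,"wy":0,"wz":0,"hand":-1},{"x":0,"y":0,"z":0,"wx":0,"wy":0,"wz":0,"hand":-1},{"x":0,"y":0,"z":-0.4,"wx":0,"wy":0,"wz":0,"hand":-1},{"x":0,"y":0,"z":-0.8,"wx":0,"wy":0,"wz":0,"hand":-1},{"x":0,"y":0,"z":-1.2,"wx":0,"wy":0,"wz":0,"hand":-1},{"x":0,"y":0,"z":-1.2,"wx":0,"wy":0,"wz":0,"hand":-1},{"x":0,"y":0,"z":-0.8,"wx":0,"wy":0,"wz":0,"hand":-1},{"x":0,"y":0,"z":-0.4,"wx":0,"wy":0,"wz":0,"hand":-1},{"x":0,"y":0,"z":0,"wx":0,"wy":0,"wz":0,"hand":-1},{"x":0,"y":0,"z":0,"wx":0,"wy":0,"wz":0,"hand":-1}]' 70
python3 to.py .594 .2625 .31 -13.8
python3 - <<'E'
from h import *
np.set_printoptions(precision=4,suppress=True)
s=manip.snapshot('side')
a=cv2.resize(s['pixels'][30:180,290:410],None,fx=4,fy=4,interpolation=3)
cv2.imwrite('pics/a7.png',a[...,::-1])
E
```

```text
t: 8.08
ee_pos: [0.5935, 0.2637, 0.1878]
tcp_rot: [2.473, 1.938, 0.0]
wrist_force: [0.5, 0.1, -4.6]
grip_width: 0.0072
t 8.0833 pos [0.594 0.264 0.188] yaw_y -13.836586648559608 tilt [ 0.  0. -1.] w 0.007238380635408659 F [ 0.506  0.09  -4.643] q [0.379 0.075 1.556 0.    1.51  0.62 ]
shift cm [ -0.103   0.075 -12.224] norm 12.224710034718559
turn deg [ 0.009 -0.007 -0.037]
```

View pics/a7.png

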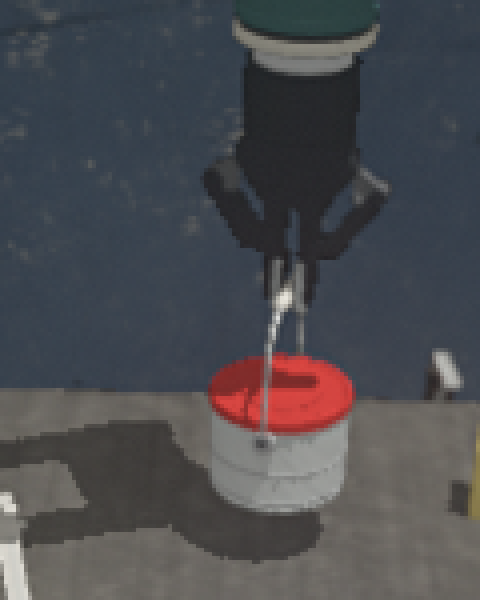

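The can hangs clear and level. Raise further, then carry.

```bash

python3 -m crank '[{"x":0,"y":0,"z":-0.6,"wx":0,"wy":0,"wz":0,"hand":-1},{"x":0,"y":0,"z":-1.2,"wx":0,"wy":0,"wz":0,"hand":-1},{"x":0,"y":0,"z":-1.8,"wx":0,"wy":0,"wz":0,"hand":-1},{"x":0,"y":0,"z":-2,"wx":0,"wy":0,"wz":0,"hand":-1},{"x":0,"y":0,"z":-2,"wx":0,"wy":0,"wz":0,"hand":-1},{"x":0,"y":0,"z":-1.6,"wx":0,"wy":0,"wz":0,"hand":-1},{"x":0,"y":0,"z":-1,"wx":0,"wy":0,"wz":0,"hand":-1},{"x":0,"y":0,"z":-0.5,"wx":0,"wy":0,"wz":0,"hand":-1},{"x":-0.4,"y":0,"z":0,"wx":0,"wy":0,"wz":0,"hand":-1},{"x":-0.8,"y":0.1,"z":0,"wx":0,"wy":0,"wz":0,"hand":-1},{"x":-1.2,"y":0.15,"z":0,"wx":0,"wy":0,"wz":0,"hand":-1},{"x":-1.6,"y":0.15,"z":0,"wx":0,"wy":0,"wz":0,"hand":-1},{"x":-2,"y":0.2,"z":0,"wx":0,"wy":0,"wz":0,"hand":-1},{"x":-2,"y":0.2,"z":0,"wx":0,"wy":0,"wz":0,"hand":-1},{"x":-2,"y":0.2,"z":0,"wx":0,"wy":0,"wz":0,"hand":-1},{"x":-2,"y":0.2,"z":0,"wx":0,"wy":0,"wz":0,"hand":-1},{"x":-2,"y":0.2,"z":0,"wx":0,"wy":0,"wz":0,"hand":-1},{"x":-2,"y":0.2,"z":0,"wx":0,"wy":0,"wz":0,"hand":-1},{"x":-2,"y":0.2,"z":0,"wx":0,"wy":0,"wz":0,"hand":-1},{"x":-2,"y":0.2,"z":0,"wx":0,"wy":0,"wz":0,"hand":-1}]'
python3 to.py .514 -.3147 .288 -13.8
```

```text
t: 9.8
ee_pos: [0.5642, 0.0624, 0.2942]
tcp_rot: [-2.473, -1.937, 0.001]
wrist_force: [0.0, -0.1, -4.7]
grip_width: 0.0074
t 9.8 pos [0.564 0.062 0.294] yaw_y -13.87933009962708 tilt [-0.001 -0.    -1.   ] w 0.007427998342566226 F [ 0.04  -0.121 -4.701] q [ 0.065 -0.127  1.583 -0.     1.686  0.308]
shift cm [-37.816   4.176   0.634] norm 38.05076042562924
turn deg [-0.028  0.024 -0.079]
```

```bash

python3 -m crank '[{"x":-2,"y":0.2,"z":0,"wx":0,"wy":0,"wz":0,"hand":-1},{"x":-2,"y":0.2,"z":0,"wx":0,"wy":0,"wz":0,"hand":-1},{"x":-2,"y":0.2,"z":0,"wx":0,"wy":0,"wz":0,"hand":-1},{"x":-2,"y":0.2,"z":0,"wx":0,"wy":0,"wz":0,"hand":-1},{"x":-2,"y":0.2,"z":0,"wx":0,"wy":0,"wz":0,"hand":-1},{"x":-2,"y":0.2,"z":0,"wx":0,"wy":0,"wz":0,"hand":-1},{"x":-2,"y":0.2,"z":0,"wx":0,"wy":0,"wz":0,"hand":-1},{"x":-2,"y":0.2,"z":0,"wx":0,"wy":0,"wz":0,"hand":-1},{"x":-2,"y":0.2,"z":0,"wx":0,"wy":0,"wz":0,"hand":-1},{"x":-2,"y":0.2,"z":0,"wx":0,"wy":0,"wz":0,"hand":-1},{"x":-2,"y":0.2,"z":0,"wx":0,"wy":0,"wz":0,"hand":-1},{"x":-2,"y":0.2,"z":0,"wx":0,"wy":0,"wz":0,"hand":-1},{"x":-2,"y":0.2,"z":0,"wx":0,"wy":0,"wz":0,"hand":-1},{"x":-2,"y":0.2,"z":0,"wx":0,"wy":0,"wz":0,"hand":-1},{"x":-2,"y":0.2,"z":0,"wx":0,"wy":0,"wz":0,"hand":-1},{"x":-1.6,"y":0.15,"z":0,"wx":0,"wy":0,"wz":0,"hand":-1},{"x":-1.2,"y":0.15,"z":0,"wx":0,"wy":0,"wz":0,"hand":-1},{"x":-0.8,"y":0.1,"z":0,"wx":0,"wy":0,"wz":0,"hand":-1},{"x":-0.4,"y":0,"z":0,"wx":0,"wy":0,"wz":0,"hand":-1},{"x":0,"y":0,"z":0,"wx":0,"wy":0,"wz":0,"hand":-1}]'
python3 to.py .514 -.3147 .19 -13.8
python3 - <<'E'
from h import *
for c in('side','top'): save(manip.snapshot(c),c+'8')
E
```

```text
t: 11.47
ee_pos: [0.5164, -0.2741, 0.2945]
tcp_rot: [-2.473, -1.937, 0.0]
wrist_force: [-0.6, 1.2, -5.5]
grip_width: 0.0072
t 11.4667 pos [ 0.516 -0.274  0.294] yaw_y -13.880164211760302 tilt [-0.  0. -1.] w 0.007224033420327594 F [-0.606  1.214 -5.479] q [-0.532 -0.09   1.548 -0.     1.684 -0.289]
shift cm [-3.999  0.745 10.449] norm 11.213252709575583
turn deg [-0.019 -0.001 -0.08 ]
```

View pics/side8.png

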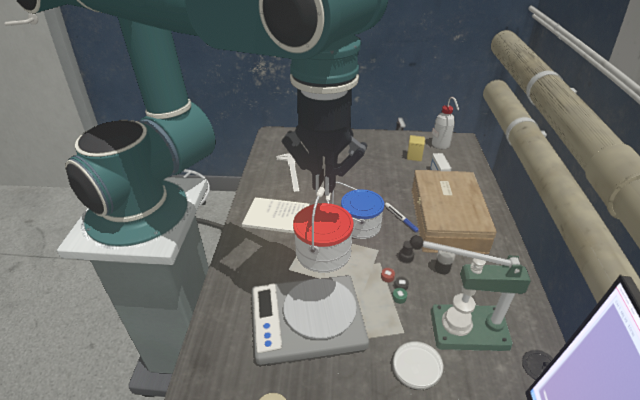

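View pics/top8.png

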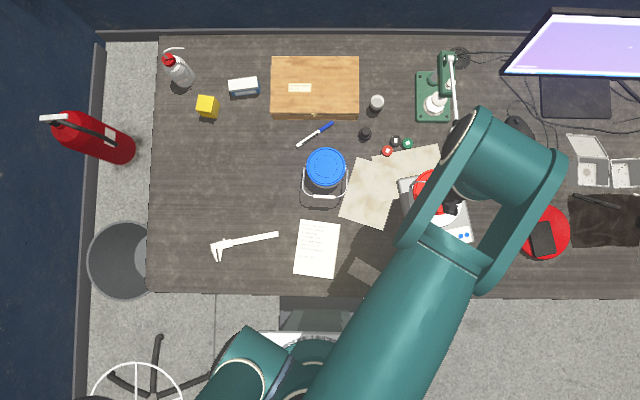

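The can hangs level at side (323,240), clear of the blue can. Now centre it over the pan and lower partway.

```bash

python3 -m crank '[{"x":-0.5,"y":0.1,"z":0,"wx":0,"wy":0,"wz":0,"hand":-1},{"x":-1,"y":0.2,"z":0.3,"wx":0,"wy":0,"wz":0,"hand":-1},{"x":-1.2,"y":0.2,"z":0.8,"wx":0,"wy":0,"wz":0,"hand":-1},{"x":-0.9,"y":0.2,"z":1.2,"wx":0,"wy":0,"wz":0,"hand":-1},{"x":-0.4,"y":0.05,"z":1.4,"wx":0,"wy":0,"wz":0,"hand":-1},{"x":0,"y":0,"z":1.4,"wx":0,"wy":0,"wz":0,"hand":-1},{"x":0,"y":0,"z":1.2,"wx":0,"wy":0,"wz":0,"hand":-1},{"x":0,"y":0,"z":0.7,"wx":0,"wy":0,"wz":0,"hand":-1},{"x":0,"y":0,"z":0.3,"wx":0,"wy":0,"wz":0,"hand":-1},{"x":0,"y":0,"z":0,"wx":0,"wy":0,"wz":0,"hand":-1},{"x":0,"y":0,"z":0,"wx":0,"wy":0,"wz":0,"hand":-1},{"x":0,"y":0,"z":0,"wx":0,"wy":0,"wz":0,"hand":-1}]'
python3 to.py .514 -.3147 .19 -13.8
cat > lid.py <<'E'
from h import *
from scipy.optimize import least_squares
def lid(p,z,box=(255,150,400,320)):
    im=p['pixels'].astype(int);m=((im[...,0]>110)&(im[...,1]<90)&(im[...,0]-im[...,1]>60)).astype(np.uint8)
    x0,y0,x1,y1=box;mm=np.zeros_like(m);mm[y0:y1,x0:x1]=m[y0:y1,x0:x1]
    mm=cv2.morphologyEx(mm,cv2.MORPH_CLOSE,np.ones((5,5)))
    ct=max(cv2.findContours(mm,0,1)[0],key=cv2.contourArea);h=cv2.convexHull(ct)[:,0].astype(float)
    # dense hull, drop the lower edge where the lid side shows
    X=np.array([atz(p,u,z)[:2] for u in ct[:,0].astype(float)])
    cy=(h[:,1].min()+h[:,1].max())/2
    f=least_squares(lambda q:np.hypot(*(X-q[:2]).T)-q[2],[*X.mean(0),.052],loss='soft_l1',f_scale=.002)
    return f.x
E
python3 - <<'E'
from lid import *
np.set_printoptions(precision=4,suppress=True)
s=manip.snapshot('side');z=manip.read_state()['ee_pos'][2]-.0635
print(z,lid(s,z))
cv2.imwrite('pics/a9.png',cv2.resize(s['pixels'][100:370,200:440],None,fx=2.2,fy=2.2,interpolation=3)[...,::-1])
E
```

```text
t: 12.57
ee_pos: [0.5148, -0.3142, 0.2226]
tcp_rot: [2.472, 1.937, 0.001]
wrist_force: [0.4, 0.5, -4.7]
grip_width: 0.0068
t 12.5667 pos [ 0.515 -0.314  0.223] yaw_y -13.821347646982021 tilt [ 0.001 -0.001 -1.   ] w 0.006838218602496344 F [ 0.383  0.549 -4.744] q [-0.59  -0.038  1.614  0.     1.564 -0.349]
shift cm [-0.071 -0.071  3.263] norm 3.2642733965179063
turn deg [ 0.068  0.023 -0.021]
0.15910119963379005 [ 0.5156 -0.3195  0.0512]
```

View pics/a9.png

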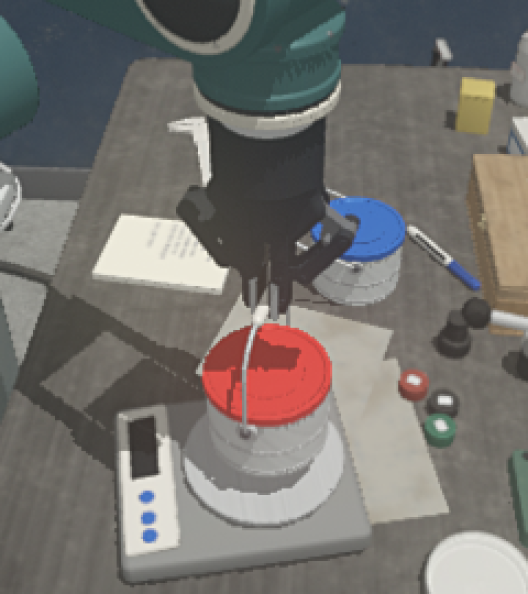

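The can hangs centred over the pan: lid fit (0.516,-0.319), pan (0.514,-0.315). Now the slow lowering.

```bash

python3 -m crank '[{"x":0,"y":-0.05,"z":0.3,"wx":0,"wy":0,"wz":0,"hand":-1},{"x":0,"y":0,"z":0.4,"wx":0,"wy":0,"wz":0,"hand":-1},{"x":0,"y":0,"z":0.4,"wx":0,"wy":0,"wz":0,"hand":-1},{"x":0,"y":0,"z":0.4,"wx":0,"wy":0,"wz":0,"hand":-1},{"x":0,"y":0,"z":0.4,"wx":0,"wy":0,"wz":0,"hand":-1},{"x":0,"y":0,"z":0.3,"wx":0,"wy":0,"wz":0,"hand":-1},{"x":0,"y":0,"z":0.2,"wx":0,"wy":0,"wz":0,"hand":-1},{"x":0,"y":0,"z":0.1,"wx":0,"wy":0,"wz":0,"hand":-1},{"x":0,"y":0,"z":0.1,"wx":0,"wy":0,"wz":0,"hand":-1},{"x":0,"y":0,"z":0,"wx":0,"wy":0,"wz":0,"hand":-1}]'
python3 to.py .514 -.3147 .19 -13.8
python3 - <<'E'
from lid import *
np.set_printoptions(precision=4,suppress=True)
s=manip.snapshot('side');z=manip.read_state()['ee_pos'][2]-.0635
print(z,lid(s,z))
cv2.imwrite('pics/a10.png',cv2.resize(s['pixels'][200:370,240:400],None,fx=3.5,fy=3.5,interpolation=3)[...,::-1])
E
```

```text
t: 13.45
ee_pos: [0.5141, -0.3141, 0.1956]
tcp_rot: [-2.473, -1.938, 0.0]
wrist_force: [0.2, -0.1, -5.0]
grip_width: 0.0068
t 13.45 pos [ 0.514 -0.314  0.196] yaw_y -13.837860993296522 tilt [-0.  0. -1.] w 0.006769383346828204 F [ 0.219 -0.104 -5.042] q [-0.591 -0.03   1.65   0.     1.522 -0.349]
shift cm [-0.062  0.01   0.561] norm 0.5649179556905352
turn deg [-0.003 -0.001 -0.038]
0.1322504916392268 [ 0.5144 -0.3194  0.0511]
```

View pics/a10.png

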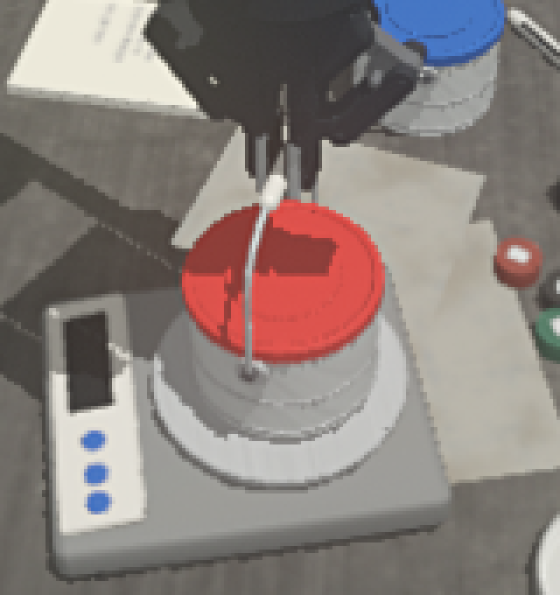

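Can is centred on the pan in the side view (can about zoom x 285, pan 280), a few mm above it. Lower to contact in small steps.

```bash

python3 -m crank '[{"x":-0.05,"y":0,"z":0.15,"wx":0,"wy":0,"wz":0,"hand":-1},{"x":0,"y":0,"z":0.15,"wx":0,"wy":0,"wz":0,"hand":-1},{"x":0,"y":0,"z":0.1,"wx":0,"wy":0,"wz":0,"hand":-1},{"x":0,"y":0,"z":0,"wx":0,"wy":0,"wz":0,"hand":-1},{"x":0,"y":0,"z":0,"wx":0,"wy":0,"wz":0,"hand":-1}]' | grep -E 'pos|force'
python3 -m crank '[{"x":0,"y":0,"z":0.1,"wx":0,"wy":0,"wz":0,"hand":-1},{"x":0,"y":0,"z":0,"wx":0,"wy":0,"wz":0,"hand":-1},{"x":0,"y":0,"z":0,"wx":0,"wy":0,"wz":0,"hand":-1}]' | grep -E 'pos|force'
```

```text
ee_pos: [0.5139, -0.3145, 0.1916]
wrist_force: [-0.3, -0.2, -5.5]
ee_pos: [0.5139, -0.3146, 0.1907]
wrist_force: [0.7, -0.4, -4.9]
```

```bash

for i in 1 2; do python3 -m crank '[{"x":0,"y":0,"z":0.1,"wx":0,"wy":0,"wz":0,"hand":-1},{"x":0,"y":0,"z":0,"wx":0,"wy":0,"wz":0,"hand":-1},{"x":0,"y":0,"z":0,"wx":0,"wy":0,"wz":0,"hand":-1}]' | grep -E 'pos|force'; done
```

```text
ee_pos: [0.5141, -0.3147, 0.1901]
wrist_force: [-0.3, -1.0, -1.2]
ee_pos: [0.5144, -0.3148, 0.19]
wrist_force: [0.1, -1.0, 6.8]
```

Contact made, with force at +6.8 N (slight press). Ease 0.7 mm, then open.

```bash

python3 -m crank '[{"x":0,"y":0,"z":-0.07,"wx":0,"wy":0,"wz":0,"hand":-1},{"x":0,"y":0,"z":0,"wx":0,"wy":0,"wz":0,"hand":-1},{"x":0,"y":0,"z":0,"wx":0,"wy":0,"wz":0,"hand":-0.6},{"x":0,"y":0,"z":0,"wx":0,"wy":0,"wz":0,"hand":-0.4},{"x":0,"y":0,"z":0,"wx":0,"wy":0,"wz":0,"hand":0},{"x":0,"y":0,"z":0,"wx":0,"wy":0,"wz":0,"hand":0},{"x":0,"y":0,"z":0,"wx":0,"wy":0,"wz":0,"hand":0},{"x":0,"y":0,"z":0,"wx":0,"wy":0,"wz":0,"hand":0}]' 20
python3 - <<'E'
from lid import *
s=manip.snapshot('side')
print(lid(s,.126))
cv2.imwrite('pics/a11.png',cv2.resize(s['pixels'][200:370,240:400],None,fx=3.5,fy=3.5,interpolation=3)[...,::-1])
E
```

```text
t: 15.33
ee_pos: [0.5139, -0.3145, 0.1893]
tcp_rot: [-2.473, -1.938, 0.0]
wrist_force: [-0.5, -0.7, 0.7]
grip_width: 0.0427
[ 0.51556403 -0.31936008  0.05127667]
```

View pics/a11.png

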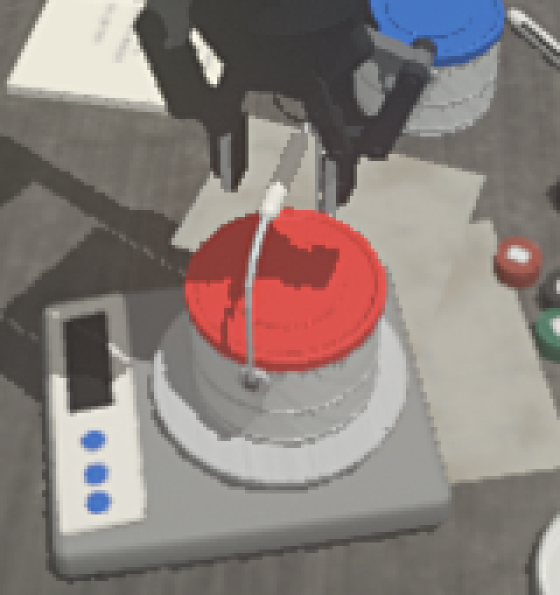

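Released: the bail stands free between the open fingers. Retreat straight up, then clear sideways for a top view.

```bash

python3 -m crank '[{"x":0,"y":0,"z":-0.5,"wx":0,"wy":0,"wz":0,"hand":0},{"x":0,"y":0,"z":-1,"wx":0,"wy":0,"wz":0,"hand":0},{"x":0,"y":0,"z":-1.5,"wx":0,"wy":0,"wz":0,"hand":0},{"x":0,"y":0,"z":-2,"wx":0,"wy":0,"wz":0,"hand":0},{"x":0,"y":0,"z":-2,"wx":0,"wy":0,"wz":0,"hand":0},{"x":0,"y":0,"z":-2,"wx":0,"wy":0,"wz":0,"hand":0},{"x":0,"y":0,"z":-2,"wx":0,"wy":0,"wz":0,"hand":0},{"x":0,"y":0,"z":-1,"wx":0,"wy":0,"wz":0,"hand":0},{"x":1,"y":-1,"z":0,"wx":0,"wy":0,"wz":0,"hand":0},{"x":2,"y":-1,"z":0,"wx":0,"wy":0,"wz":0,"hand":0},{"x":3,"y":-1,"z":0,"wx":0,"wy":0,"wz":0,"hand":0},{"x":3,"y":-1,"z":0,"wx":0,"wy":0,"wz":0,"hand":0},{"x":3,"y":-1,"z":0,"wx":0,"wy":0,"wz":0,"hand":0},{"x":3,"y":-1,"z":0,"wx":0,"wy":0,"wz":0,"hand":0},{"x":3,"y":-1,"z":0,"wx":0,"wy":0,"wz":0,"hand":0},{"x":3,"y":0,"z":0,"wx":0,"wy":0,"wz":0,"hand":0},{"x":2,"y":0,"z":0,"wx":0,"wy":0,"wz":0,"hand":0},{"x":1,"y":0,"z":0,"wx":0,"wy":0,"wz":0,"hand":0},{"x":0,"y":0,"z":0,"wx":0,"wy":0,"wz":0,"hand":0},{"x":0,"y":0,"z":0,"wx":0,"wy":0,"wz":0,"hand":0}]'
python3 - <<'E'
from lid import *
s=manip.snapshot('side');t=manip.snapshot('top')
print(lid(s,.126),lid(t,.126,(390,150,480,250)))
save(s,'side12');save(t,'top12')
E
```

```text
t: 17.05
ee_pos: [0.5034, -0.065, 0.3097]
tcp_rot: [2.472, 1.938, -0.0]
wrist_force: [-1.0, 0.2, 0.1]
grip_width: 0.0426
[ 0.51570509 -0.31943167  0.05124224] [ 0.51561686 -0.31287041  0.04626514]
```

View pics/side12.png

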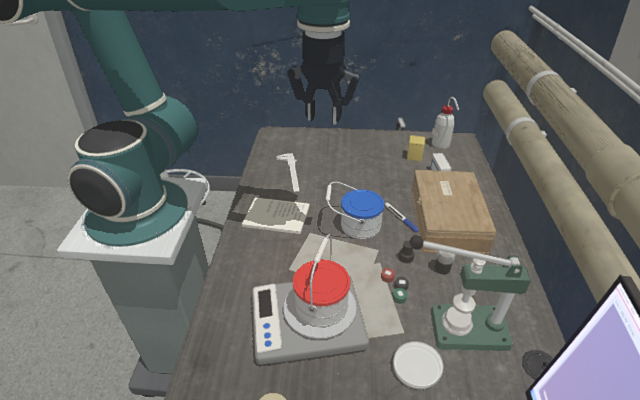

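View pics/top12.png

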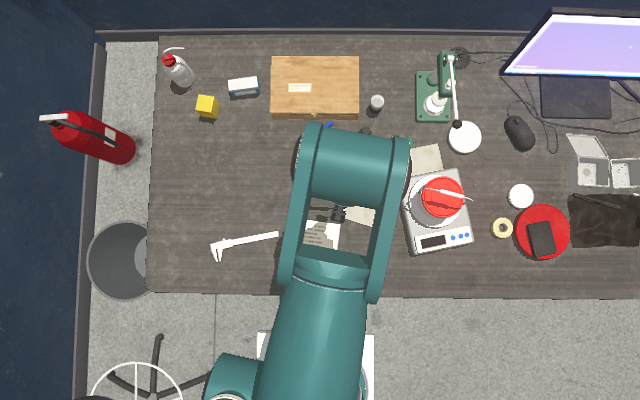

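The side view shows the red can upright on the pan at (322,295), with the blue lid still at (362,204). The top view agrees, and both lid fits lie within about 5 mm of the pan centre. The arm is clear, so I'll hand in.

```bash
python3 -c "
from cell import manip
print(manip.sign_off())"
```

```text
the job is handed in; nothing more can be done
None
```

The red can is on the scale and released. I raised its bail while the can stood on the desk, lifted it by the sleeve, carried it over the blue can and set it down on the pan. I handed the job in at about 17 s of the 51 s allowed. `sign_off` gives no verdict, so I can't confirm the result.

- **Position:** lid fits put the can's axis at about (0.516, -0.319) from the side camera and (0.516, -0.313) from the top. The pan centre is about (0.514, -0.315), so the can is within about 5 mm of it, against a 20 mm limit.
- **Less certain check:** the two fits differ by 6 mm in y. The top one is biased because the bail crosses the lid: it gave a radius of 46 mm against the true 52 mm.
- **Forces:** the wrist force was 6.8 N or less at each reading during the set-down. While raising the bail it briefly reached about 13 N because my arc pressed slightly inward; I corrected that. The can also moved about 2 mm on the desk as the fingers closed on the sleeve.
- **Grip reading:** the reported grip width was 7 to 8 mm on a 10 mm sleeve, drifting to 6.8 mm by the end of the carry. The hold stayed secure.
- **Final picture:** the can stands upright with its bail up. The blue can is at the same pixel position as at the start, and the gripper is clear of everything.

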